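# Line up the castle nut of a saw-blade arbor for its split pin

### The job

Two saw-blade arbors stand on the bench; one already has a split pin through its castle nut, the other still has none. On the one without a pin, tighten the castle nut (clockwise seen from above) to the next slot that lines up with the cross hole in the spindle, without first backing it off past the previous slot, then let go of it with that slot in line. Leave the pinned arbor alone.

Things in the scene. Friction and masses are not known exactly. Their poses are not given: they have to be found in the camera images.
- arbor: Unpinned arbor, fixed to the bench: grey foot 130 mm across, 150 mm toothed blade lying at 45 to 48 mm height, dark 72 mm clamp flange (top at 56 mm), then the steel castle nut on a dark upright 30 mm spindle ending at 98 mm. Origin: centre of the foot's underside, on the spindle axis; z up. The cross hole runs along its x axis.
- cross_hole (a point): Centre of the 6 mm cross hole in that spindle, on its axis, 88 mm above the bench (mid-height of the nut's slots). The hole runs along this point's x axis; a black groove across the spindle's end face runs the same way.
- castle_nut (a joint): Turn of that arbor's nut, rad, grows clockwise from above (tightening). Starts at -0.9 to -0.32; next slot is in line at 0, previous at -1.047. Hexagon 50 mm across flats, 56 to 82 mm above the bench; six prongs above it to 94 mm, an 11 mm slot over each flat's middle. At 0 two flats face along the arbor's x axis. Turns with 0.15 N m, does not rise, stays where left.
- arbor_pinned: The other arbor, the same in size and also fixed, but with a bent 5 mm steel split pin through its nut and spindle, reaching 53 mm from the axis on its eye side and 43 mm on the other. Its nut does not turn. Origin: centre of the foot's underside, z up; the pin lies along its x axis.
Things that resemble listed ones, but are neither listed nor needed, are in the scene too. Leave any blue or orange look-alike of the arbor alone.

How it is judged:
At the end, for the whole second after the job is handed in: The castle nut of the unpinned arbor stands still with the next slot in the tightening direction within 10 degrees of the cross hole (joint value between -0.175 and 0.175) (value of joint castle_nut between -0.175 and 0.175 rad and velocity of joint castle_nut between -0.05 and 0.05 rad/s); the robot touches nothing.
It fails at once if the nut is backed off past the previous slot (joint below -1.2) (value of joint castle_nut below -1.2 rad).
It fails at once if the robot pushes on the pinned arbor (more than 5 N) (contact force between any of the fingers, the arm and arbor_pinned above 5 N).
It also fails if it takes over 29 s, if anything falls off the work surface, if the arm or the gripper's body presses on something with over 40 N, if the wrist force passes 120 N, or if a joint passes its speed limit or range.

### The arm

A 7-joint arm with a two-finger parallel gripper is mounted at the origin on the work surface. World frame = base frame: x ahead of the robot, y to its left, z up, the work surface at z = 0. Lengths are in m, angles in rad, forces in N, time in s.
With the tool pointing down it reaches from about 0.4 to 0.875 m from the base axis. Payload 19.3 kg.
Tool frame: the origin (TCP) lies midway between the tips of the shut fingers; the grasp point (between the pads) lies 19 mm behind it; z points along the fingers, y is the direction in which the jaws open and shut (so a half turn about z gives the same grasp; the last joint's range is limited). The gripper opens to 85 mm and grips with 20 to 120 N. Pads are 22 mm wide; open, the fingers measure 114 mm over their backs; the gripper's body (76 mm by 85 mm) begins 54 mm behind the grasp point. The pads swing forward as they close: fully open they stand 13 mm farther back than shut.
Start: joints at [-1.405, 0.521, -0.036, 1.599, 0.021, 1.021, -0.113], TCP at [0.146, 0.608, 0.207] pointing down, gripper open.
Joint ranges: [-2.91, 2.91], [-0.3, 2.13], [-1.5, 1.42], [0.17, 2.43], [-1.26, 4.41], [0.16, 1.93], [-2.52, 2.52]. Speed limits (rad/s): [1.89, 1.89, 2.39, 2.39, 3.01, 3.01, 3.01].

### API

Orientations are given as a unit quaternion [x, y, z, w].
In Python, from plant import ctrl gives the robot as it stands.
- The arm moves only by the shell command python3 -m crank 'ROWS' [FORCE]. ROWS is a JSON object of lists of equal length, an entry for each row: "jaw": the gripper command: -1 is fully open, 1 is shut, values between are in proportion; "delta_pos": the shift along the tool's x, y, z in cm, a list of three; "delta_rot": the turn, a rotation vector about the tool's x, y, z in degrees, a list of three. In form: {"jaw": [jaw, ...], "delta_pos": [[x, y, z], ...], "delta_rot": [[wx, wy, wz], ...]}. A call has 1 to 8 rows; each row shifts and turns the commanded pose from where the row before left it, along the tool's axes as they then stand; what a row does not reach is not made up. A row lasts 1/10 s, in which the tool goes at most 50 mm and 8.59 degrees, less where a joint would pass 70% of its speed; a pose out of reach is approached as far as the arm can. A call with a gripper value outside its range is refused whole. The fingers move at their own pace and stop on an object; FORCE is the grip in N (left out, the last holds). Time passes only in rows, so rows that do not move let the fingers close. It gives the time, the measured TCP pose, the force and the opening at its end, in the units of the state.
- ctrl.sense(): the state, without advancing time (a new reading comes with each control period).
- ctrl.read_camera(name): name is "side" or "top"; returns the picture (420x560x3 uint8, blue, green, red); there is no depth.
- ctrl.camera_info(name): a dict with "vfov" (degrees; the focal length in pixels is half the picture's height over the tangent of half this angle, whatever the lens; pixels are square), "cx", "cy" (the principal point, pixels), "xyz" and "rotation" of the camera in the world. Camera axes: x right, y up, looking along -z (the intrinsics and any distortion apply to the point x, -y, -z); pixel columns grow to the right and rows downward; lengths in m; the calibration is good to about 2 mm. A picture is of the moment at which its call begins. camera_info takes no time and is no camera call.
- ctrl.job_done(): hands the job in, once; it reports no verdict.
Trained networks look in the newest picture that a camera, given by its name, has taken for a name from the list of things; names that differ only in an ending like _2 or _b are one class to them, and where a whole thing is asked for, a point or a joint stands for the part that bears it (a point fixed in the world has none). Each returns a list of dicts, best first, with "conf" (0 to 1); they miss things now and then, are a little off and sometimes report something else, mostly with a low value. They report only what shows in the picture. A call takes as long as a camera call. They do not tell look-alikes from the thing itself.
- ctrl.boxes_of(camera, target): "point" ([column, row] in pixels, amid what is visible of it).
- ctrl.silhouettes(camera, target): "region" (420x560 bool, what is visible of it) and "point" ([column, row] in pixels, amid what is visible of it).
- ctrl.landmark_of(camera, target): "point" ([column, row] in pixels: a listed point, or the origin of a listed thing).
The state is a dict: "clock": time; "joint_pos": joint angles; "qd": joint speeds; "joint_efforts": joint torques, N m; "tool_pos": TCP position; "tool_rot": TCP orientation; "wrist_force": force on the tool from outside, world axes, zero at the start; "wrist_torque": the same for the moment, N m; "opening": opening from 0.0 (shut) to 1.0 (fully open).
Only numpy, scipy, OpenCV 4.12 (cv2) and the standard library are available. Lean on these libraries where they do the work, as an engineer would, in place of code of your own. Each camera call takes 0.05 s, during which the arm holds its last target.

## Working session

There is one attempt and no reset: what is moved stays moved. The work goes in short steps, Python scripts to look and compute and a shell command to move; the robot and the scene stay as the last step left them, time stands still between calls to the robot, and variables do not carry over. Pictures are saved under pics/ and viewed, and the job is handed in when it is done.

```bash
mkdir -p pics; python3 - <<'E'
from plant import ctrl
import cv2
for n in("side","top"):
    im=ctrl.read_camera(n); cv2.imwrite(f"pics/{n}0.png",im); print(n,ctrl.camera_info(n))
    for t in("arbor","cross_hole","castle_nut","arbor_pinned"):
        print(t,[(r["point"],round(r["conf"],2)) for r in ctrl.landmark_of(n,t)] if t!="castle_nut" else [(r["point"],round(r["conf"],2)) for r in ctrl.boxes_of(n,t)])
print(ctrl.sense())
E
```

```text
side {'vfov': 46.327445107681754, 'cx': 284.6037702616045, 'cy': 218.20714246729574, 'xyz': array([0.47264046, 0.60462987, 0.75534746]), 'rotation': array([-0.0155716 ,  0.35210155,  0.93452062, -0.04953009])}
arbor [([213.8, 195.6], 0.81), ([362.6, 323.0], 0.69), ([245.7, 300.3], 0.56)]
cross_hole [([213.5, 167.7], 0.89), ([242.7, 269.0], 0.64), ([373.1, 294.2], 0.56)]
castle_nut [([211.9, 177.3], 0.96), ([365.9, 309.1], 0.93), ([243.7, 282.4], 0.68)]
arbor_pinned [([315.8, 202.9], 0.92)]
top {'vfov': 55.743991601107695, 'cx': 276.19969681742685, 'cy': 208.37801584309452, 'xyz': array([0.48855433, 0.00554213, 0.74520239]), 'rotation': array([ 0.03375976, -0.02915985, -0.69625929,  0.71640281])}
arbor [([339.5, 142.8], 0.9), ([205.8, 185.9], 0.84), ([188.3, 303.1], 0.59)]
cross_hole [([175.0, 313.3], 0.89), ([341.9, 129.5], 0.85), ([195.0, 182.6], 0.66)]
castle_nut [([183.7, 308.1], 0.92), ([204.0, 187.4], 0.74), ([341.2, 138.0], 0.71)]
arbor_pinned [([338.5, 248.9], 0.62)]
{'clock': 0.5, 'joint_pos': array([-1.40522423,  0.52139384, -0.03629658,  1.59956648,  0.02118081,
        1.02109923, -0.11283528]), 'qd': array([-1.43925388e-03, -4.61458542e-04,  4.01184297e-06,  8.09783547e-04,
       -3.85885304e-04, -6.50219984e-04,  3.70912161e-04]), 'joint_efforts': array([-2.37546765e-04, -9.26285863e+01,  1.97770916e+00, -3.70061266e+01,
        1.82048406e-02,  2.37103544e-03,  3.35953814e-05]), 'tool_pos': array([0.14600888, 0.60765819, 0.20667081]), 'tool_rot': array([ 1.17657873e-01,  9.93054189e-01, -4.10803306e-05, -8.57087362e-06]), 'wrist_force': array([ 0.45278358, -0.01543275, -0.34012172]), 'wrist_torque': array([ 0.02271772, -0.00881862, -0.03367891]), 'opening': 0.9986726595328842}
```

View pics/side0.png

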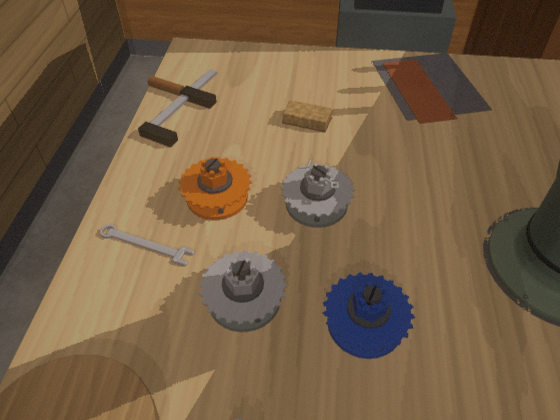

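View pics/top0.png

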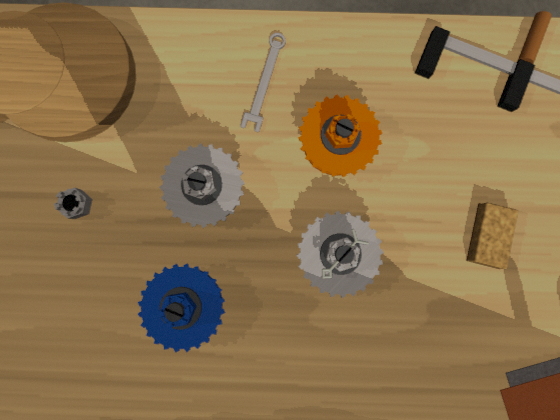

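The unpinned steel arbor is at top (203,186) and side (243,285). The pinned one is at top (340,254) and side (318,190). The rest are blue and orange look-alikes.

```bash
cat > h.py <<'E'
import numpy as np
from scipy.spatial.transform import Rotation as R
from plant import ctrl
def cam(n):
    i=ctrl.camera_info(n); f=210/np.tan(np.radians(i["vfov"])/2); q=np.array(i["rotation"])
    return i,f,R.from_quat(q).as_matrix(),np.array(i["xyz"])
def ray(n,p):
    i,f,M,o=cam(n); d=M@np.array([(p[0]-i["cx"])/f,-(p[1]-i["cy"])/f,-1]); return o,d/np.linalg.norm(d)
def onz(n,p,z):
    o,d=ray(n,p); return o+d*(z-o[2])/d[2]
def proj(n,P):
    i,f,M,o=cam(n); c=(np.atleast_2d(P)-o)@M
    return np.c_[i["cx"]+f*c[:,0]/-c[:,2], i["cy"]+f*c[:,1]/c[:,2]]
E
python3 - <<'E'
from h import *
import cv2
for n,a,c in(("top",(205.8,185.9),(195,182.6)),("side",(245.7,300.3),(242.7,269))):
    print(n,onz(n,a,0),onz(n,c,.088))
print("pin",onz("top",(338.5,248.9),0),onz("side",(315.8,202.9),0))
for n,(u,v) in(("top",(203,186)),("side",(243,285))):
    im=cv2.imread(f"pics/{n}0.png")
    cv2.imwrite(f"pics/{n}0c.png",cv2.resize(im[v-45:v+45,u-50:u+50],None,fx=6.6,fy=6.6,interpolation=cv2.INTER_CUBIC))
E
```

```text
top [0.59397194 0.1459734  0.        ] [0.58658407 0.14771836 0.088     ]
side [0.58578158 0.14619181 0.        ] [0.58690114 0.14060331 0.088     ]
pin [ 0.48240519 -0.10701297  0.        ] [ 0.47606471 -0.10502843  0.        ]
```

View pics/top0c.png

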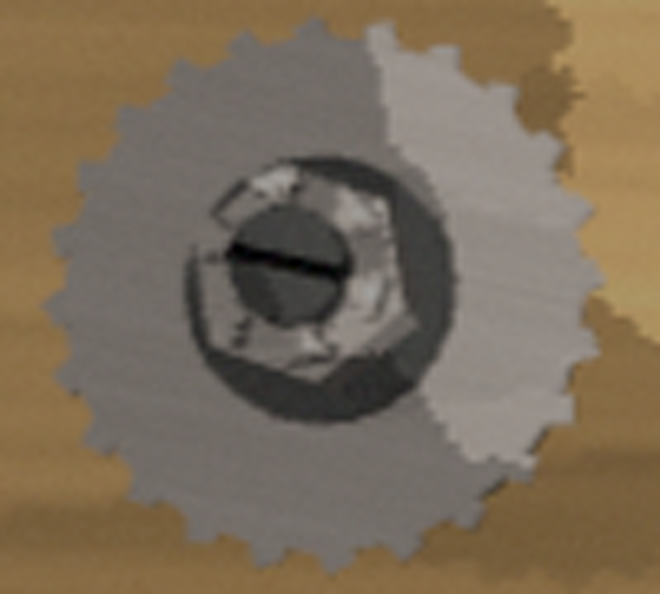

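View pics/side0c.png

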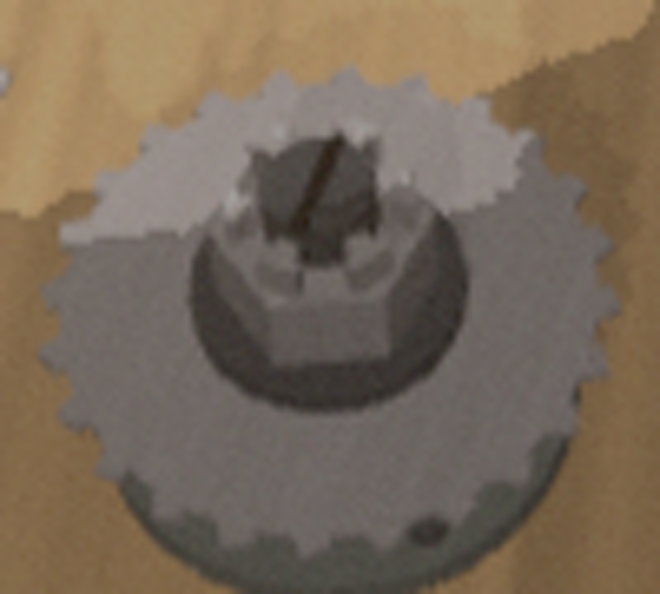

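```bash
python3 - <<'E'
from h import *
from scipy.optimize import least_squares
T=lambda p:(153+(p[0]+.5)/6.6-.5,141+(p[1]+.5)/6.6-.5)
S=lambda p:(193+(p[0]+.5)/6.6-.5,240+(p[1]+.5)/6.6-.5)
for n,F,c,g1,g2 in(("top",T,(290,262),(230,250),(350,273)),("side",S,(320,180),(340,138),(300,228))):
    a,b=onz(n,F(g1),.098),onz(n,F(g2),.098); d=b-a
    print(n,"axis",onz(n,F(c),.098),"groove deg",np.degrees(np.arctan2(d[1],d[0]))%180, np.linalg.norm(d))
# blade circle centre from crop extents (z .048)
print("blade top",onz("top",T((328,296)),.0465))
for z,p in((.056,(272,362)),(.056,(390,358)),(.082,(270,305)),(.082,(388,300))): print(z,onz("side",S(p),z))
d=onz("side",S((390,358)),.056)-onz("side",S((272,362)),.056);print("edge",np.linalg.norm(d),np.degrees(np.arctan2(d[1],d[0])))
d=onz("side",S((388,300)),.082)-onz("side",S((270,305)),.082);print("edge",np.linalg.norm(d),np.degrees(np.arctan2(d[1],d[0])))
E
```

```text
top axis [0.58903306 0.14323738 0.098     ] groove deg 80.68884313369263 0.030669129885056656
side axis [0.58854353 0.14359508 0.098     ] groove deg 79.0196299509632 0.02858192607688191
blade top [0.58807099 0.14352185 0.0465    ]
0.056 [0.59889747 0.17106411 0.056     ]
0.056 [0.56944787 0.16669756 0.056     ]
0.082 [0.59751424 0.17098736 0.082     ]
0.082 [0.56881618 0.16641507 0.082     ]
edge 0.02977155765747145 -171.56609180643767
edge 0.029060012389517612 -170.94748278088792
```

```bash
cat > ov.py <<'E'
from h import *
import cv2
def ov(n,src,dst,c,ang,u,v,groove=80):
    im=cv2.imread(src); k=6.6; im=cv2.resize(im[v-45:v+45,u-50:u+50],None,fx=k,fy=k,interpolation=cv2.INTER_CUBIC)
    def draw(P,col):
        p=((proj(n,P)-[u-50,v-45]+.5)*k).astype(np.int32); cv2.polylines(im,[p],True,col,1)
    a=np.radians(ang+30+60*np.arange(6))
    for z,col in((.056,(0,255,0)),(.082,(0,0,255))):
        draw(np.c_[c[0]+.02887*np.cos(a),c[1]+.02887*np.sin(a),a*0+z],col)
    t=np.linspace(0,6.28,40); draw(np.c_[c[0]+.015*np.cos(t),c[1]+.015*np.sin(t),t*0+.098],(255,255,0))
    g=np.radians(groove); w=.015*np.array([np.cos(g),np.sin(g)]); draw(np.array([[c[0]-w[0],c[1]-w[1],.098],[c[0]+w[0],c[1]+w[1],.098]]),(255,0,255))
    cv2.imwrite(dst,im); return im
E
python3 - <<'E'
from ov import *
a=ov("top","pics/top0.png","pics/topov.png",(.5885,.1434),98.7,203,186)
b=ov("side","pics/side0.png","pics/sideov.png",(.5885,.1434),98.7,243,285)
cv2.imwrite("pics/ov0.png",np.hstack([cv2.resize(a[100:460,100:500],(400,360)),cv2.resize(b[50:410,150:550],(400,360))]))
E
```

```text
(no output)
```

View pics/ov0.png

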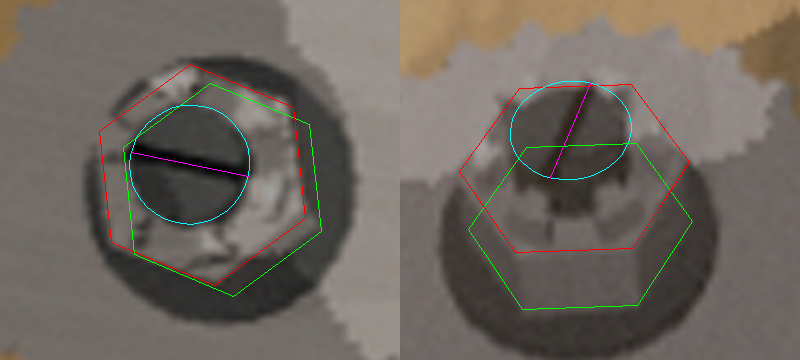

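```bash
python3 -m crank '{"jaw":[-1,-1,-1,-1,-1,-1,-1,-1],"delta_pos":[[-3.37,-2.17,0],[-3.37,-2.17,0],[-3.37,-2.17,0],[-3.37,-2.17,0],[-3.37,-2.17,0],[-3.37,-2.17,0],[-3.37,-2.17,0],[-3.37,-2.17,0]],"delta_rot":[[0,0,0],[0,0,0],[0,0,0],[0,0,0],[0,0,0],[0,0,0],[0,0,0],[0,0,0]]}'
```

```text
clock: 1.3
tool_pos: [0.3686, 0.3746, 0.2069]
tool_rot: [0.118, 0.993, 0.0, 0.0]
wrist_force: [0.3, -0.2, -0.3]
opening: 1.003
```

The overlay fits the hexagon, the spindle end and the groove in both views: flats near 98.7°, hole near 80°, so about 19° to tighten.

```bash
python3 -m crank '{"jaw":[-1,-1,-1,-1,-1,-1,-1,-1],"delta_pos":[[-3.37,-2.17,0],[-3.37,-2.17,0],[-3.37,-2.17,0],[-3.37,-2.17,0],[-3.37,-2.17,0],[-3.37,-2.17,0],[-3.37,-2.17,0],[-3.37,-2.17,0]],"delta_rot":[[0,0,0],[0,0,0],[0,0,0],[0,0,0],[0,0,0],[0,0,0],[0,0,0],[0,0,0]]}'; python3 -m crank '{"jaw":[-1,-1,-1,-1,-1,-1],"delta_pos":[[0,0,0],[0,0,0],[0,0,0],[0,0,0],[0,0,0],[0,0,0]],"delta_rot":[[0,0,7.6],[0,0,7.6],[0,0,7.6],[0,0,7.6],[0,0,7.4],[0,0,0]]}'
python3 - <<'E'
from h import *
s=ctrl.sense();M=R.from_quat(s["tool_rot"]).as_matrix()
print(s["clock"],s["tool_pos"],s["joint_pos"],"y ang",np.degrees(np.arctan2(M[1,1],M[0,1])),"tool delta cm",100*M.T@(np.array([.5885,.1434,.055])-s["tool_pos"]))
E
```

```text
clock: 2.1
tool_pos: [0.5902, 0.1428, 0.2069]
tool_rot: [0.118, 0.993, 0.0, 0.0]
wrist_force: [0.5, -0.1, 0.4]
opening: 0.997
clock: 2.7
tool_pos: [0.5891, 0.1443, 0.2067]
tool_rot: [0.434, 0.901, -0.0, 0.0]
wrist_force: [0.5, 0.2, 0.4]
opening: 0.997
2.7 [0.58912946 0.14428657 0.20666267] [-0.52708418  0.50649668  0.27519196  1.66264761 -0.15758287  0.99433962
  0.47446261] y ang 38.56453618170896 tool delta cm [-0.02697129 -0.10197271 15.16628973]
```

```bash
python3 -m crank '{"jaw":[-1,-1,-1,-1,-1,-1],"delta_pos":[[0,-0.1,2.2],[0,0,2.2],[0,0,2.2],[0,0,2.2],[0,0,2.2],[0,0,0]],"delta_rot":[[0,0,0],[0,0,0],[0,0,0],[0,0,0],[0,0,0],[0,0,0]]}'
python3 - <<'E'
from h import *
import cv2
for n in("side","top"): cv2.imwrite(f"pics/{n}1.png",ctrl.read_camera(n))
a=cv2.imread("pics/side1.png")[160:370,130:340];b=cv2.imread("pics/top1.png")[80:290,100:310]
cv2.imwrite("pics/c1.png",cv2.resize(np.hstack([a,b]),(800,400),interpolation=cv2.INTER_CUBIC))
E
```

```text
clock: 3.3
tool_pos: [0.5869, 0.1432, 0.0943]
tool_rot: [0.431, 0.902, -0.001, -0.001]
wrist_force: [-0.4, -0.9, 0.6]
opening: 1.001
```

View pics/c1.png

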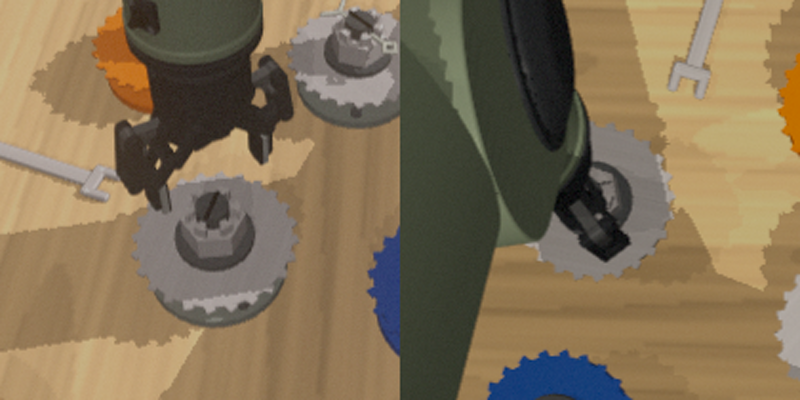

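```bash
python3 - <<'E'
from h import *
s=ctrl.sense();M=R.from_quat(s["tool_rot"]).as_matrix();print(s["clock"],s["tool_pos"],s["wrist_force"])
for n,o in(("side",(130,160)),("top",(100,80))):
  for sg in(1,-1):
    print(n,(proj(n,s["tool_pos"]+sg*.0425*M[:,1]-.013*M[:,2])-o)*800/420)
print("tool delta cm",100*M.T@(np.array([.5885,.1434,.055])-s["tool_pos"]), "tilt",np.degrees(np.arccos(-M[2,2])),R.from_quat(s["tool_rot"]).as_matrix()[:,2])
E
```

```text
3.4 [0.58849713 0.14340226 0.09712422] [-0.34450956 -0.20637236 -0.16137437]
side [[166.31708871 217.28669767]]
side [[253.5235702  173.55995781]]
top [[151.36817525 150.1011135 ]]
top [[210.29489734 228.95584759]]
tool delta cm [-7.04095033e-04  1.08264232e-03  4.21242228e+00] tilt 0.014413979816046899 [-2.36974396e-04 -8.44470661e-05 -9.99999968e-01]
```

```bash
python3 -m crank '{"jaw":[-1,-1,-1,-1,-1],"delta_pos":[[0,0,1.4],[0,0,1.4],[0,0,1.3],[0,0,0],[0,0,0]],"delta_rot":[[0,0,0],[0,0,0],[0,0,0],[0,0,0],[0,0,0]]}' 30
python3 - <<'E'
from h import *
import cv2
a=ctrl.read_camera("side");cv2.imwrite("pics/c2.png",cv2.resize(a[160:370,130:340],(600,600),interpolation=cv2.INTER_CUBIC))
E
```

```text
clock: 3.9
tool_pos: [0.5883, 0.1434, 0.0554]
tool_rot: [0.433, 0.901, -0.0, -0.0]
wrist_force: [-0.3, 0.7, 0.2]
opening: 0.997
```

View pics/c2.png

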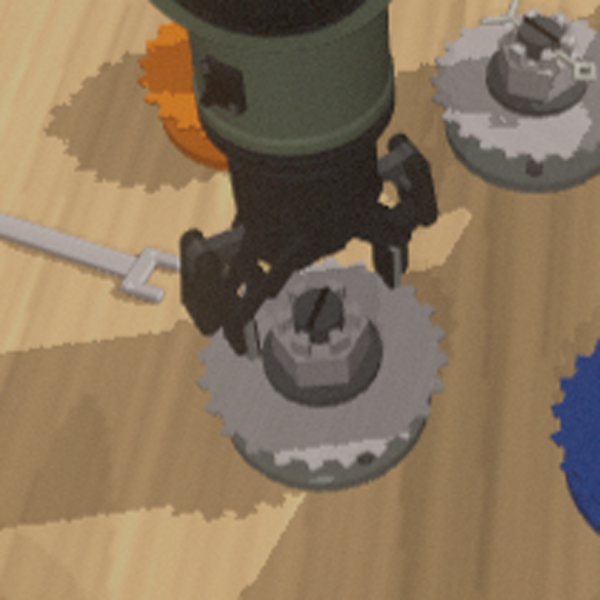

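The fingers straddle the nut, with the left tip at about (250,345) and the right at (395,280) in the crop. Nothing is touching. Closing now.

```bash
python3 -m crank '{"jaw":[1,1,1,1,1,1,1,1],"delta_pos":[[0,0,0],[0,0,0],[0,0,0],[0,0,0],[0,0,0],[0,0,0],[0,0,0],[0,0,0]],"delta_rot":[[0,0,0],[0,0,0],[0,0,0],[0,0,0],[0,0,0],[0,0,0],[0,0,0],[0,0,0]]}' 30
```

```text
clock: 4.75
tool_pos: [0.5891, 0.1439, 0.0565]
tool_rot: [0.433, 0.901, 0.001, 0.001]
wrist_force: [0.7, 0.9, 6.6]
opening: 0.527
```

```bash
python3 - <<'E'
from h import *
import cv2
a=ctrl.read_camera("side");cv2.imwrite("pics/c3.png",cv2.resize(a[220:340,180:300],(600,600),interpolation=cv2.INTER_CUBIC))
s=ctrl.sense();print(s["opening"],s["wrist_force"],s["wrist_torque"])
E
```

```text
0.5280304857405549 [-0.93678527  0.85565941  7.72172281] [ 0.25720975 -0.10294961  0.07275037]
```

View pics/c3.png

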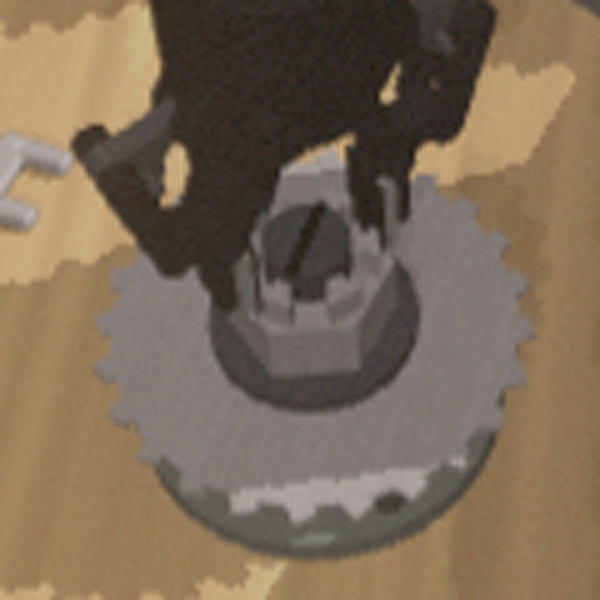

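The pads rest on the two flats either side of the near one. Turning 19° clockwise now (positive about tool z).

```bash
python3 -m crank '{"jaw":[1,1,1,1,1,1,1,1],"delta_pos":[[0,0,0],[0,0,0],[0,0,0],[0,0,0],[0,0,0],[0,0,0],[0,0,0],[0,0,0]],"delta_rot":[[0,0,4],[0,0,4],[0,0,4],[0,0,4],[0,0,3],[0,0,0],[0,0,0],[0,0,0]]}'
python3 - <<'E'
from h import *
import cv2
a=ctrl.read_camera("side");cv2.imwrite("pics/side4.png",a);cv2.imwrite("pics/c4.png",cv2.resize(a[220:340,180:300],(600,600),interpolation=cv2.INTER_CUBIC))
s=ctrl.sense();M=R.from_quat(s["tool_rot"]).as_matrix();print(s["opening"],s["wrist_force"],np.degrees(np.arctan2(M[1,1],M[0,1])))
E
```

```text
clock: 5.6
tool_pos: [0.589, 0.1439, 0.0565]
tool_rot: [0.576, 0.818, 0.001, 0.0]
wrist_force: [-1.2, 0.7, 8.4]
opening: 0.526
0.5295721256795859 [0.22762033 0.68327368 7.49804337] 19.687069085577654
```

View pics/c4.png

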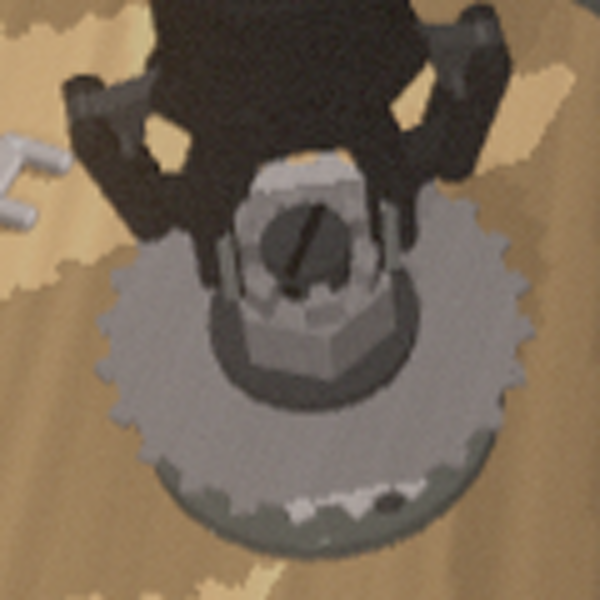

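The nut turned with the jaws; the slot now lines up with the groove's lower end, near (290,290). Releasing and retreating.

```bash
python3 -m crank '{"jaw":[-1,-1,-1,-1,-1,-1,-1,-1],"delta_pos":[[0,0,0],[0,0,0],[0,0,0],[0,0,0],[0,0,0],[0,0,0],[0,0,0],[0,0,0]],"delta_rot":[[0,0,0],[0,0,0],[0,0,0],[0,0,0],[0,0,0],[0,0,0],[0,0,0],[0,0,0]]}'; python3 -m crank '{"jaw":[-1,-1,-1,-1,-1,-1,-1,-1],"delta_pos":[[0,0,-1.5],[0,0,-2.5],[0,0,-3],[0,0,-3],[0,0,-3],[0,0,-2],[0,0,0],[0,0,0]],"delta_rot":[[0,0,0],[0,0,0],[0,0,0],[0,0,0],[0,0,0],[0,0,0],[0,0,0],[0,0,0]]}'
python3 - <<'E'
from ov import *
for n in("side","top"): cv2.imwrite(f"pics/{n}5.png",ctrl.read_camera(n))
s=ctrl.sense();print(s["opening"],s["tool_pos"])
a=cv2.imread("pics/side5.png")[240:330,193:293]
a=cv2.resize(a,None,fx=6.6,fy=6.6,interpolation=cv2.INTER_CUBIC)
b=ov("side","pics/side5.png","pics/x.png",(.5885,.1434),79.7,243,285)
cv2.imwrite("pics/ov5.png",np.hstack([a[50:410,150:550],b[50:410,150:550]]))
E
```

```text
clock: 6.45
tool_pos: [0.5884, 0.1435, 0.0557]
tool_rot: [0.576, 0.818, -0.0, 0.0]
wrist_force: [-0.0, -0.5, 1.0]
opening: 1.0
clock: 7.25
tool_pos: [0.5884, 0.1435, 0.2065]
tool_rot: [0.576, 0.818, 0.0, 0.0]
wrist_force: [-0.4, 0.6, -1.1]
opening: 0.997
0.9985426541081779 [0.58798114 0.14340893 0.20528535]
```

View pics/ov5.png

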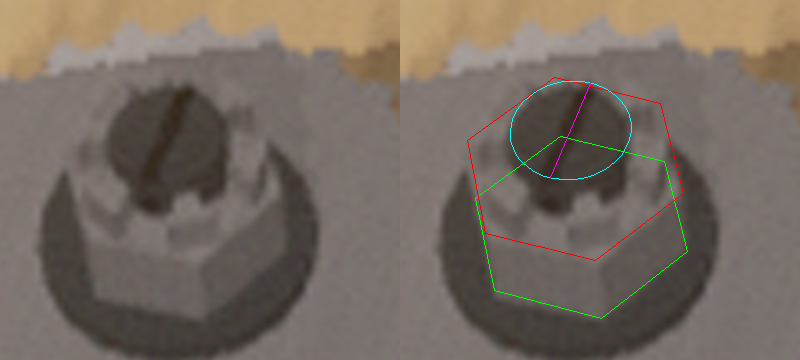

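View pics/top5.png

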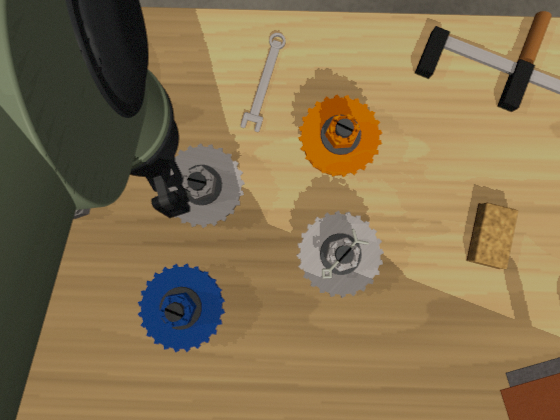

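```bash
python3 - <<'E'
from h import *
S=lambda p:(193+(p[0]+.5)/6.6-.5,240+(p[1]+.5)/6.6-.5)
P=[onz("side",S(p),.056) for p in((247,348),(352,372),(437,300))]
for a,b in((0,1),(1,2)):
    d=P[b]-P[a]; print(np.linalg.norm(d),(np.degrees(np.arctan2(d[1],d[0]))+90-20)%60+20-0)
print([np.degrees(np.arctan2(p[1]-.1434,p[0]-.5885))%60 for p in P])
# groove: again
for g in(((337,138),(298,230)),((338,140),(300,225))):
    d=onz("side",S(g[1]),.098)-onz("side",S(g[0]),.098); print(np.degrees(np.arctan2(d[1],d[0]))%180)
s=ctrl.sense();print(s["clock"],s["wrist_force"])
E
```

```text
0.027863383096849596 21.377474809968078
0.029931446222217335 22.26845904091435
[np.float64(54.321265013471034), np.float64(49.643212587623836), np.float64(50.53312623830132)]
79.92361283561726
78.92101213173665
7.35 [-0.38517712  0.28641162 -0.95900988]
```

The nut flat now measures 79.7–82° and the hole 79–81°, so the error is about 2° against the 10° allowed. The gripper is clear. Handing in.

```bash
python3 -c "
from plant import ctrl
print(ctrl.job_done())"
```

```text
the job is handed in; nothing more can be done
None
```

I gripped the castle nut of the unpinned steel arbor by two flats and turned it 19° clockwise, in one turn with no backing off. I then opened the jaws, lifted 15 cm clear and handed the job in at about 7.4 s.

- **Alignment:** after release, the side camera puts the slot direction at about 80–82° and the cross hole at 79–81°. That leaves an error of roughly 2° against the 10° allowed. One nut corner read about 4° off the other two, which I put down to pixel picking. The arm hid part of the nut from the top camera, so this last check rests on the side view alone.
- **Forces and clearance:** the wrist readings I printed stayed under 10 N. The robot was touching nothing at hand-in. The pinned arbor and the blue and orange look-alikes were not approached.
- **Opening reading:** with the jaws on the nut, the gripper reported 0.53 rather than the 0.59 expected for 50 mm. The pictures show the pads on the flats, and the nut turned with them.

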